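Check the wall thickness of a coolant cover on its stand

TASK

Seat the cast coolant cover fully home on the two pegs of the blue check stand, wide hole on wide peg, and let go of it. Then take the orange thickness gauge out of its dock and hold its spring tip on the red spot, square to the sloping face, pressed lightly so that the tip is about half way in. Finish while still holding it there, never pressing hard, with the cover still home and the other things on the bench left alone.

Things in the scene. Friction and masses are not known exactly. Their poses are not given: they have to be found in the camera images.
- stand: Blue steel check stand fixed to the bench: plate 90 (x) x 184 (y) x 20 mm. Origin: centre of its underside, on the bench, z up. Two upright brass pegs stand on the plate at y = -60 mm (wide, 14 mm diameter) and y = +60 mm (narrow, 10 mm diameter); each rises 24 mm above the plate, the upper 10 mm a cone that is 7 mm narrower at the top.
- seat (a point): Centre of the top face of the stand's plate, 20 mm above the bench, axes as stand. The cover is home when its origin lies here with the same yaw, underside flush on the plate.
- cover: Loose cast aluminium cover, about 350 g, flat on the bench. Flange 64 (x) x 150 (y) x 10 mm; origin: centre of its underside, z up. Through holes: 16.5 mm at y = -60, 12.5 mm at y = +60. Rectangular neck, black dot on top, 30 (x) x 34 (y) mm, centred at x = 0, y = -18, up to z = 56 mm: grip it across x. Towards +y a pad 44 (x) x 40 mm, top sloping down 20 degrees towards +y, with the red spot.
- spot: The red painted spot, 18 mm diameter, fixed to the cover on the sloping pad. Origin: centre of the spot on the pad's surface, at (0, 24, 22) mm in the cover's frame. Its z axis is the outward normal of the sloping face, tilted 20 degrees from the cover's z towards the cover's +y; its x axis is the cover's x.
- holder: Black upright dock fixed to the bench, 64 x 64 x 70 mm, with a vertical through hole 27 mm wide in which the gauge hangs by its collar. Origin: centre of the underside.
- gauge: Pen-shaped gauge, 160 g, tip down in the dock. Origin: centre of the underside of its black collar (38 mm wide, 6 thick), which rests on the dock top, 70 mm above the bench; z runs along it away from the tip (up). Square orange grip 28 x 28 mm (sides along x, y) from z = 6 to 56 mm. Barrel 22 mm wide down to z = -45, spring tip to z = -60 mm. Lift 65 mm to clear the dock.
- tip_end (a point): The end of the gauge's spring tip (8 mm diameter, round end): on the gauge's axis, 60 mm below the gauge's origin when out, 50 mm when fully pushed in.
- tip (a joint): How far the gauge's spring tip is pushed in, m: 0 fully out, 0.010 fully in. The spring starts at about 1 N and adds 0.5 N per mm, so half way in (0.005) is about 3.5 N.
- oil: Bystander: grey oil bottle with green label and cap, 72 mm diameter, 190 mm tall; origin at the centre of its underside. Not to be disturbed.
- spray: Bystander: spray can, white label, 54 mm diameter, 170 mm tall; origin at the centre of its underside. Not to be disturbed.
- carton: Bystander: green parts box, 80 (x) x 150 (y) x 50 mm; origin at the centre of its underside. Not to be disturbed.
- bearing: Bystander: steel bearing ring lying flat, 52 mm outside diameter, 18 mm high; origin at the centre of its underside. Not to be disturbed.

How it is judged:
By the outcome, as a careful person would: the job done as asked, in the order asked, and still so for the second after the job is handed in, while the arm keeps its last pose, push and grip.
It also fails if it takes over 54 s, if anything falls off the work surface, if the arm or the gripper's body presses on something with over 40 N, if the wrist force passes 120 N, or if a joint passes its speed limit or range.

ROBOT

A 6-joint arm with a two-finger parallel gripper is mounted at the origin on the work surface. World frame = base frame: x ahead of the robot, y to its left, z up, the work surface at z = 0. Lengths are in m, angles in rad, forces in N, time in s.
With the tool pointing down it reaches from about 0.4 to 0.825 m from the base axis. Payload 7 kg.
Tool frame: the origin (TCP) lies at the very end of the fingers, on their centre line; the grasp point (between the pads) lies 19 mm behind it; z points along the fingers, y is the line along which they close (so a half turn about z gives the same grasp; the last joint's range is limited). The gripper opens to 85 mm and grips with 20 to 120 N. Pads are 22 mm wide; open, the fingers measure 114 mm over their backs; the gripper's body (76 mm by 85 mm) begins 54 mm behind the grasp point. The pads swing forward as they close: fully open they stand 13 mm farther back than shut.
Start: joints at [0.288, 0.359, 0.012, 0, -1.224, -0.288], TCP at [0.675, -0, 0.231] pointing down, gripper open.
Joint ranges: [-3.07, 3.07], [-1.43, 2.12], [-1.02, 1.25], [-3.03, 1.67], [-3.05, -0], [-3.03, 3.03]. Speed limits (rad/s): [2.39, 2.39, 3.01, 3.14, 3.14, 3.14].

INTERFACE

Orientations are given as a unit quaternion [w, x, y, z].
In Python, from rig import manip gives the robot as it stands. The module is installed in compiled form; this text tells all that it offers.
- The arm moves only by the tool send_rows, never from a script. Its argument "rows" is one flat list of numbers, 6 for each row, row after row: the shift along the tool's x, y, z in m, then the turn, a rotation vector about the tool's x, y, z in degrees. In form: [tx, ty, tz, ax, ay, az, tx, ty, tz, ax, ay, az, ...]. A call has 1 to 20 rows; each row shifts and turns the commanded pose from where the row before left it, along the tool's axes as they then stand; what a row does not reach is not made up. A row lasts 1/12 s, in which the tool goes at most 41.7 mm and 7.16 degrees, less where a joint would pass 70% of its speed; a pose out of reach is approached as far as the arm can. A call is refused whole if a number of a shift passes 0.0417 or a number of a turn 7.16, either way. A call with a gripper value outside its range is refused whole. "claw" is the closure, from -1 (fully open) to 1 (shut), set as the call begins (left out, the last holds). The fingers move at their own pace and stop on an object; "newtons" is the grip in N (left out, the last holds). Time passes only in rows, so rows that do not move let the fingers close. It gives the time, the measured TCP pose, the force, the opening and the grip force at its end, in the units of the state.
- manip.state(): the state, without advancing time (a new reading comes with each control period).
- manip.get_image(name): name is "scene" or "side" or "wrist"; returns the picture (420x560x3 uint8, blue, green, red); there is no depth.
- manip.calibration(name): a dict with "K" (3x3 intrinsics, pixels), "position" and "rotation" of the camera in the world. Camera axes: x right, y down, z forward; pixel columns grow to the right and rows downward; lengths in m; the calibration is good to about 2 mm. The wrist camera is an equidistant fisheye: a pixel r from the principal point sees the ray r / f radians off the axis. A picture is of the moment at which its call begins: read the wrist's pose just before it. calibration takes no time and is no camera call; for the wrist camera it gives the pose at the moment of the call.
- manip.job_done(): hands the job in; it is judged then, once.
The state is a dict: "time": time; "joints": joint angles; "qd": joint speeds; "effort": joint torques, N m; "tcp_pos": TCP position; "tool_rot": TCP orientation; "force": force on the tool from outside, world axes, zero at the start; "moment": the same for the moment, N m; "gripper_width": finger opening in m; "gripper_force": force on a finger pad.
Only numpy, scipy, OpenCV 4.12 (cv2) and the standard library are available. Lean on these libraries where they do the work, as an engineer would, in place of code of your own. Each camera call takes 0.05 s, during which the arm holds its last target. There are 200 camera calls.

## Working session

There is one attempt and no reset: what is moved stays moved. The work goes in short steps, Python scripts to look and compute and a tool call to move; the robot and the scene stay as the last step left them, time stands still between calls to the robot, and variables do not carry over. Pictures are saved under pics/ and viewed, at most 13 in all, crops included, and the job is handed in when it is done.

Besides the shell and the picture viewer there is one more tool, called after "Emit:" as name(argument=value, ...) on one line, values as JSON. send_rows: Moves the arm, as the interface text tells. Its arguments: {"type":"object","properties":{"rows":{"type":"array"},"claw":{"type":"number"},"newtons":{"type":"number"}},"required":["rows"]}

```bash
mkdir -p pics
python3 - <<'E'
from rig import manip
import cv2,numpy as np
np.set_printoptions(precision=4,suppress=True)
for n in ["scene","side","wrist"]:
    c=manip.calibration(n); print(n,c)
    cv2.imwrite(f"pics/{n}0.png",manip.get_image(n))
print(manip.state())
E
```

```text
scene {'K': array([[480.0197,   0.    , 269.3572],
       [  0.    , 480.0197, 211.7893],
       [  0.    ,   0.    ,   1.    ]]), 'position': array([ 1.2678, -0.0166,  1.1327]), 'rotation': array([-0.1956,  0.7071,  0.6547, -0.182 ])}
side {'K': array([[409.4764,   0.    , 280.4268],
       [  0.    , 409.4764, 210.9276],
       [  0.    ,   0.    ,   1.    ]]), 'position': array([ 0.5352, -0.7618,  0.7852]), 'rotation': array([-0.3958,  0.9163, -0.059 ,  0.0181])}
wrist {'K': array([[325.1923,   0.    , 281.65  ],
       [  0.    , 325.1923, 209.3949],
       [  0.    ,   0.    ,   1.    ]]), 'position': array([ 0.6752, -0.0745,  0.3729]), 'rotation': array([-0.0013, -0.    ,  0.9889,  0.1489])}
{'time': 0.15, 'joints': array([ 0.2881,  0.3592,  0.0113, -0.0002, -1.2241, -0.2881]), 'qd': array([-0.0005, -0.0016,  0.0024,  0.0024, -0.0003,  0.0004]), 'effort': array([ -0.0024, -58.3877,  29.365 ,   6.9406,  -0.0043,   0.    ]), 'tcp_pos': array([ 0.6746, -0.    ,  0.2306]), 'tool_rot': array([-0.0005, -0.7071,  0.7071,  0.0004]), 'force': array([ 0.537 , -0.7785,  0.2381]), 'moment': array([0.0061, 0.018 , 0.0032]), 'gripper_force': 0.0, 'gripper_width': 0.08496503394138825}
```

View pics/scene0.png

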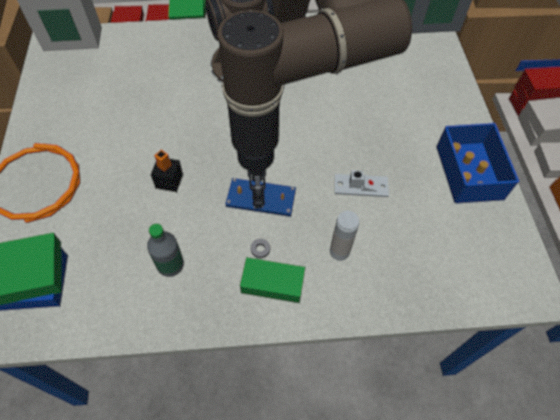

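View pics/side0.png

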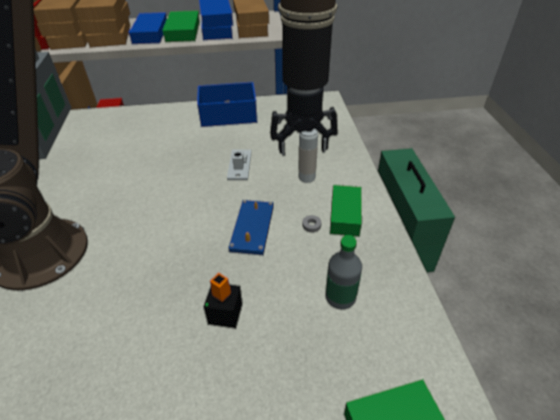

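View pics/wrist0.png

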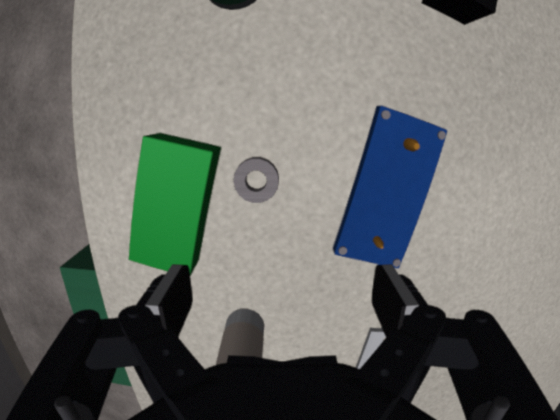

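The scene view shows the stand at about (261,196), cover at (361,185) with the black dot at (357,174) and red spot at (371,183), and the dock and gauge at (166,172). The wrist view shows the stand pegs at (412,145) and (378,242). The cover is hidden there by the gripper.

```bash
cat > h.py <<'E'
from rig import manip
import cv2,numpy as np
from scipy.spatial.transform import Rotation as R
np.set_printoptions(precision=4,suppress=True)
def Q(q): return R.from_quat(np.r_[q[1:],q[0]])
def ray(c,uv,fish):
    uv=np.array(uv,float).reshape(-1,1,2)
    n=cv2.fisheye.undistortPoints(uv,c["K"],np.zeros(4)) if fish else cv2.undistortPoints(uv,c["K"],None)
    return Q(c["rotation"]).apply(np.c_[n.reshape(-1,2),np.ones(len(n))])
def plane(c,uv,z,fish=False):
    d=ray(c,uv,fish); return c["position"]+d*((z-c["position"][2])/d[:,2])[:,None]
def proj(c,P,fish=False):
    p=Q(c["rotation"]).inv().apply(np.atleast_2d(P)-c["position"])
    if fish:
        r=np.hypot(p[:,0],p[:,1]);t=np.arctan2(r,p[:,2]);n=p[:,:2]*(t/r)[:,None]
    else: n=p[:,:2]/p[:,2:]
    return n*c["K"][0,0]+c["K"][:2,2]
def blob(m,minarea=30):
    n,l,s,c=cv2.connectedComponentsWithStats(m.astype(np.uint8))
    return [(c[i],s[i]) for i in range(1,n) if s[i,4]>=minarea]
E
python3 - <<'E'
from h import *
cs,cd,cw=[manip.calibration(n) for n in("scene","side","wrist")]
w=plane(cw,[[386,115],[442,135],[343,251],[397,264]],.02,True);print("bolts",w,w.mean(0))
im=cv2.imread("pics/wrist0.png").astype(int);b,g,r=im[...,0],im[...,1],im[...,2]
m=((b>90)&(r<60)).astype(np.uint8)
m=cv2.morphologyEx(m,cv2.MORPH_CLOSE,np.ones((15,15)))
ct=max(cv2.findContours(m,0,1)[0],key=cv2.contourArea)
P=plane(cw,ct.reshape(-1,2),.02,True)[:,:2].astype(np.float32)
print("plate rect",cv2.minAreaRect(P*1000))
print("peg tops",plane(cw,[[412,145],[378,242]],.044,True))
print("dot scene",plane(cs,[[357,174]],.056),"side",plane(cd,[[239,154]],.056))
print("spot scene",plane(cs,[[371,183]],.022))
print("cover ends",plane(cs,[[341,184],[383,186]],.01))
print("gauge top scene",plane(cs,[[161,153]],.126),"side",plane(cd,[[220,279]],.126))
print("others oil,spray,ring,carton",plane(cs,[[155,230]],.19),plane(cs,[[347,219]],.17),plane(cs,[[261,248]],.01),plane(cs,[[273,279]],.05))
for n,c,(x,y,s) in(("scene",cs,(325,160,75)),("side",cd,(200,140,75))):
    a=cv2.imread(f"pics/{n}0.png")[y:y+50,x:x+s];cv2.imwrite(f"pics/{n}crop.png",cv2.resize(a,None,fx=8,fy=8,interpolation=2))
a=np.vstack([cv2.imread("pics/scenecrop.png")]);cv2.imwrite("pics/a.png",a)
E
```

```text
bolts [[ 0.5588 -0.0751  0.02  ]
 [ 0.4863 -0.057   0.02  ]
 [ 0.6004  0.0867  0.02  ]
 [ 0.528   0.1068  0.02  ]] [0.5434 0.0154 0.02  ]
plate rect ((546.0057373046875, 13.369499206542969), (181.5865478515625, 88.1181640625), 75.50384521484375)
peg tops [[ 0.5354 -0.045   0.044 ]
 [ 0.5653  0.0655  0.044 ]]
dot scene [[0.5206 0.2807 0.056 ]] side [[0.5258 0.2754 0.056 ]]
spot scene [[0.5306 0.3239 0.022 ]]
cover ends [[0.5194 0.2425 0.01  ]
 [0.5354 0.3594 0.01  ]]
gauge top scene [[ 0.4618 -0.2432  0.126 ]] side [[ 0.4679 -0.2473  0.126 ]]
others oil,spray,ring,carton [[ 0.7306 -0.2336  0.19  ]] [[0.7244 0.2044 0.17  ]] [[0.7034 0.0034 0.01  ]] [[0.8095 0.026  0.05  ]]
```

View pics/a.png

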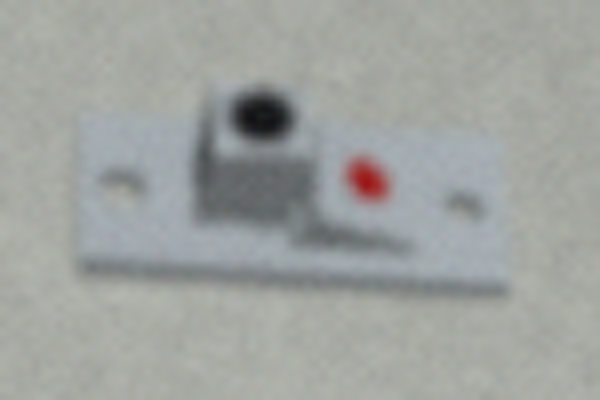

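The crop shows the cover with the wide hole on the left (about scene 340,183), next to the neck. The narrow hole is on the right at about (383,185). Yaw is roughly -8°. Next I move above the cover for a close wrist view.

Emit:
send_rows(rows=[-0.026, 0.017, 0, 0, 0, 0.8, -0.026, 0.017, 0, 0, 0, 0.8, -0.026, 0.017, 0, 0, 0, 0.8, -0.026, 0.017, 0, 0, 0, 0.8, -0.026, 0.017, 0, 0, 0, 0.8, -0.026, 0.017, 0, 0, 0, 0.8, -0.026, 0.017, 0, 0, 0, 0.8, -0.026, 0.017, 0, 0, 0, 0.8, -0.026, 0.017, 0, 0, 0, 0.8, -0.026, 0.017, 0, 0, 0, 0.8, 0, 0, 0, 0, 0, 0, 0, 0, 0, 0, 0, 0], claw=-1)

```text
time: 1.15
tcp_pos: [0.5209, 0.2713, 0.2311]
tool_rot: [-0.0, -0.657, 0.754, 0.0]
force: [0.4, -0.1, -0.3]
gripper_width: 0.0855
gripper_force: 0.0
```

Run:
```python
from h import *
import pickle
c=manip.calibration("wrist");im=manip.get_image("wrist");cv2.imwrite("pics/w1.png",im);pickle.dump(c,open("w1.pkl","wb"))
s=manip.state();print(s["tcp_pos"],s["tool_rot"],s["force"],s["time"])
```

```text
[0.5213 0.2704 0.2311] [-0.0003 -0.6567  0.7542  0.    ] [ 0.2161 -0.3575  0.0781] 1.2
```

View pics/w1.png

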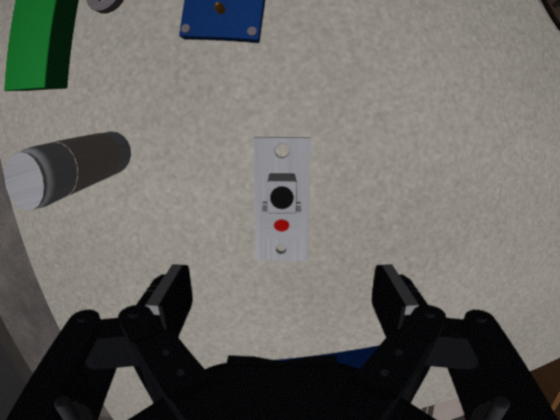

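The wrist view shows the whole cover: wide hole (282,150), dot (282,197), spot (281,226) and narrow hole (281,248).

Run:
```python
from h import *
import pickle
c=pickle.load(open("w1.pkl","rb"));im=cv2.imread("pics/w1.png").astype(int);b,g,r=im[...,0],im[...,1],im[...,2]
sub=np.zeros(b.shape,bool);sub[130:268,248:316]=1
dot=max(blob((im.max(2)<50)&sub),key=lambda x:x[1][4])[0]
red=max(blob((r>130)&(g<70)&sub),key=lambda x:x[1][4])[0]
D=plane(c,[dot],.056,True)[0];S=plane(c,[red],.022,True)[0]
H=plane(c,[[282,150.5],[281,248.5]],.010,True)
print(dot,red,"dot",D,"spot",S,np.linalg.norm((S-D)[:2]),"holes",H,np.linalg.norm(H[1]-H[0]))
u=(H[1]-H[0])[:2];yaw=np.degrees(np.arctan2(-u[0],u[1]));print("yaw",yaw)
ct=cv2.morphologyEx(((b-r>8)&sub).astype(np.uint8),cv2.MORPH_OPEN,np.ones((3,3)))
ct=max(cv2.findContours(ct,0,1)[0],key=cv2.contourArea)
print(cv2.minAreaRect(plane(c,ct.reshape(-1,2),.01,True)[:,:2].astype(np.float32)*1000))
# model fit: cover pose from 4 points
from scipy.optimize import least_squares
M=np.array([[0,-18,56],[0,24,22],[0,-60,10],[0,60,10.]])/1000
uv=np.array([dot,red,[282,150.5],[281,248.5]])
f=lambda p:(proj(c,R.from_euler("z",p[2]).apply(M)+[p[0],p[1],0],True)-uv).ravel()
s=least_squares(f,[.52,.29,-.14]);print("cover",s.x[:2],np.degrees(s.x[2]),f(s.x))
t=manip.state();print("tool y dir",Q(t["tool_rot"]).as_matrix())
# stand fit: wrist0
c0=dict(K=c["K"],position=np.array([.6752,-.0745,.3729]),rotation=np.array([-.0013,0,.9889,.1489]))
i0=cv2.imread("pics/wrist0.png");
print("peg blobs",[(x[0],x[1][4]) for x in blob((i0[...,2].astype(int)-i0[...,0]>40),15)])
```

```text
[281.4447 197.1941] [280.7717 225.189 ] dot [0.5224 0.2816 0.056 ] spot [0.5289 0.3235 0.022 ] 0.04236002429308844 holes [[0.516  0.2402 0.01  ]
 [0.5334 0.3578 0.01  ]] 0.11893640601317824
yaw -8.380658998162506Traceback (most recent call last):
  File "<stdin>", line 12, in <module>
ValueError: max() iterable argument is empty
```

Emit:
send_rows(rows=[-0.0113, 0.0004, 0.02, 0, 0, 0.4, 0, 0, 0.026, 0, 0, 0, 0, 0, 0.026, 0, 0, 0, 0, 0, 0.026, 0, 0, 0, 0, 0, 0.026, 0, 0, 0, 0, 0, 0.026, 0, 0, 0, 0, 0, 0.022, 0, 0, 0, 0, 0, 0.018, 0, 0, 0, 0, 0, 0.012, 0, 0, 0, 0, 0, 0.004, 0, 0, 0, 0, 0, 0, 0, 0, 0, 0, 0, 0, 0, 0, 0])

```text
time: 2.2
tcp_pos: [0.5235, 0.2807, 0.0257]
tool_rot: [0.0, -0.653, 0.757, -0.0]
force: [0.1, 0.4, -0.2]
gripper_width: 0.0858
gripper_force: 0.0
```

Emit:
send_rows(rows=[0, 0, 0, 0, 0, 0, 0, 0, 0, 0, 0, 0, 0, 0, 0, 0, 0, 0, 0, 0, 0, 0, 0, 0, 0, 0, 0, 0, 0, 0, 0, 0, 0, 0, 0, 0, 0, 0, 0, 0, 0, 0, 0, 0, 0, 0, 0, 0], claw=1, newtons=60)

```text
time: 2.87
tcp_pos: [0.5232, 0.2815, 0.026]
tool_rot: [0.0, -0.654, 0.757, -0.0]
force: [-2.3, 0.3, 6.3]
gripper_width: 0.0292
gripper_force: 61.2
```

Emit:
send_rows(rows=[0, 0, -0.01, 0, 0, 0, 0, 0, -0.025, 0, 0, 0, 0, 0, -0.03, 0, 0, 0, 0, 0, -0.025, 0, 0, 0, 0, 0, -0.01, 0, 0, 0, 0.01, -0.008, 0, 0, 0, 0, 0.018, -0.015, 0, 0, 0, 0, 0.023, -0.018, 0, 0, 0, 0, 0.023, -0.018, 0, 0, 0, 0, 0.018, -0.015, 0, 0, 0, 2, 0.01, -0.008, 0, 0, 0, 3, 0, 0, 0, 0, 0, 1.5, 0, 0, 0, 0, 0, 0, 0, 0, 0, 0, 0, 0, 0, 0, 0, 0, 0, 0])

```text
time: 4.12
tcp_pos: [0.5881, 0.1679, 0.1243]
tool_rot: [-0.001, -0.61, 0.793, 0.0]
force: [0.4, -0.1, -3.4]
gripper_width: 0.029
gripper_force: 60.2
```

Run:
```python
from h import *
import pickle
c=manip.calibration("wrist");im=manip.get_image("wrist");cv2.imwrite("pics/w2.png",im);pickle.dump(c,open("w2.pkl","wb"))
s=manip.state();print(s["tcp_pos"],s["tool_rot"],s["force"],s["moment"],s["time"],s["gripper_width"])
```

```text
[0.5883 0.1682 0.1246] [-0.0005 -0.6099  0.7925  0.0001] [-0.4996 -0.069  -3.3743] [-0.045   0.0927 -0.0491] 4.1667 0.029084776365898186
```

View pics/w2.png

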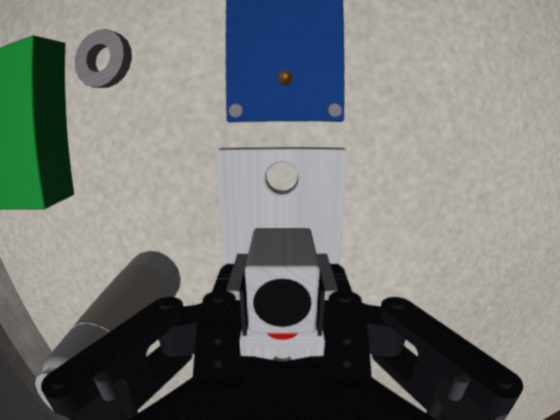

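The view shows the held cover still level in the fingers, with its wide hole at (282,177). The stand is ahead with its narrow peg at (286,77), near corners at about (226,122) and (344,122), and bolts at (236,110) and (335,110).

Run:
```python
from h import *
import pickle
from scipy.optimize import least_squares
c2=pickle.load(open("w2.pkl","rb"))
c0=dict(K=c2["K"],position=np.array([.6752,-.0745,.3729]),rotation=np.array([-.0013,0,.9889,.1489]))
for n,c in(("wrist0",c0),("w2",c2)):
    im=cv2.imread(f"pics/{n}.png").astype(int);b,g,r=im[...,0],im[...,1],im[...,2]
    pg=[(x[0],x[1][4]) for x in blob((r-b>30)&(r>70),6)];print(n,"pegs",pg)
    m=((b-r>40)&(b>60)).astype(np.uint8);m=cv2.morphologyEx(m,cv2.MORPH_CLOSE,np.ones((15,15)))
    ct=max(cv2.findContours(m,0,1)[0],key=cv2.contourArea).reshape(-1,2)
    ct=ct[(ct[:,1]>3)]
    P=plane(c,ct,.02,True)[:,:2]
    # signed distance to rectangle (top face); robust
    def f(p):
        q=(P-p[:2])@np.array([[np.cos(p[2]),-np.sin(p[2])],[np.sin(p[2]),np.cos(p[2])]])
        d=np.abs(q)-[.045,.092];return np.max(d,axis=1)*1000
    s=least_squares(f,[.546,.012,-.26],loss="soft_l1");print("stand",s.x[:2],np.degrees(s.x[2]),"rms",np.sqrt(np.mean(f(s.x)**2)),"med",np.median(f(s.x)))
    for z in(.036,.044):print("peg@",z,plane(c,[p[0] for p in pg[:3]],z,True)[:,:2].tolist() if pg else 0)
    for y in(-.06,.06):
        x=s.x[:2]+y*np.array([-np.sin(s.x[2]),np.cos(s.x[2])]);print("peg pred",x)
b0=plane(c2,[[236,110],[335,110]],.02,True);print("bolts",b0.mean(0),b0)
zc=.1246-.026
print("hole",plane(c2,[[282,177]],zc+.01,True),"cover edges",plane(c2,[[219,150],[346,150]],zc+.01,True),"dot",plane(c2,[[282,302]],zc+.056,True))
```

```text
wrist0 pegs [(array([412.1154, 143.875 ]), np.int32(104)), (array([378.2034, 242.3729]), np.int32(59))]
stand [0.5462 0.0131] -14.458947876308917 rms 1.4434428085118862 med -1.145110209987331
peg@ 0.036 [[0.5318766986799355, -0.04548887703464234], [0.5623211296920563, 0.06936714070942084]]
peg@ 0.044 [[0.5352800421366304, -0.046177772801109726], [0.565001542165976, 0.0659508832868166]]
peg pred [ 0.5312 -0.045 ]
peg pred [0.5612 0.0712]
w2 pegs [(array([283.4359,  76.2179]), np.int32(78)), (array([281.9425, 335.5287]), np.int32(174))]
stand [0.545 0.013] -14.425464409684954 rms 0.9297405689944318 med -1.0276530810843996
peg@ 0.036 [[0.5611429385625187, 0.07141058731757857], [0.6169739271426534, 0.2787244734826177]]
peg@ 0.044 [[0.5614324988905965, 0.07226347217776992], [0.6153282861471832, 0.2723914904744543]]
peg pred [ 0.5301 -0.0451]
peg pred [0.56   0.0711]
bolts [0.5654 0.0945 0.02  ] [[0.6015 0.085  0.02  ]
 [0.5294 0.1039 0.02  ]]
hole [[0.5771 0.1269 0.1086]] cover edges [[0.6036 0.1055 0.1086]
 [0.543  0.1215 0.1086]] dot [[0.588  0.1676 0.1546]]
```

Stand centre ≈ (0.546, 0.013), yaw -14.45°, consistent between the two views. I move to just above the pegs and check through the hole.

Emit:
send_rows(rows=[0.008, 0.0001, 0, 0, 0, 0, 0.018, 0.0001, 0, 0, 0, 0, 0.028, 0.0001, 0, 0, 0, 0, 0.035, 0.0002, 0, 0, 0, 0, 0.035, 0.0002, 0, 0, 0, 0, 0.028, 0.0001, 0, 0, 0, 0, 0.018, 0.0001, 0, 0, 0, 0, 0.0086, 0.0001, 0, 0, 0, -0.35, 0, 0, 0.015, 0, 0, 0, 0, 0, 0.02, 0, 0, 0, 0, 0, 0.012, 0, 0, 0, 0, 0, 0, 0, 0, 0, 0, 0, 0, 0, 0, 0, 0, 0, 0, 0, 0, 0])

```text
time: 5.33
tcp_pos: [0.5425, -0.0041, 0.0792]
tool_rot: [0.0, -0.612, 0.791, -0.0]
force: [-0.4, 0.1, -3.9]
gripper_width: 0.0291
gripper_force: 60.1
```

Run:
```python
from h import *
import pickle
c=manip.calibration("wrist");im=manip.get_image("wrist");pickle.dump(c,open("w3.pkl","wb"))
cv2.imwrite("pics/w3.png",im)
cv2.imwrite("pics/w3c.png",np.hstack([cv2.resize(im[130:240,210:350],None,fx=3.6,fy=3.6),cv2.resize(manip.get_image("side")[190:270,215:285],(346,396))]))
s=manip.state();print(s["tcp_pos"],s["tool_rot"],s["force"],s["time"])
p=s["tcp_pos"];print("hole pred",[proj(c,[[.5458-.06*.2495,.013-.06*.9684,z]],True) for z in(.034,.044)])
```

```text
[ 0.5426 -0.004   0.0794] [ 0.0009 -0.6121  0.7908 -0.0004] [ 0.0739  0.1355 -4.4273] 5.4333
hole pred [array([[283.4085, 166.856 ]]), array([[283.5035, 169.8746]])]
```

View pics/w3c.png

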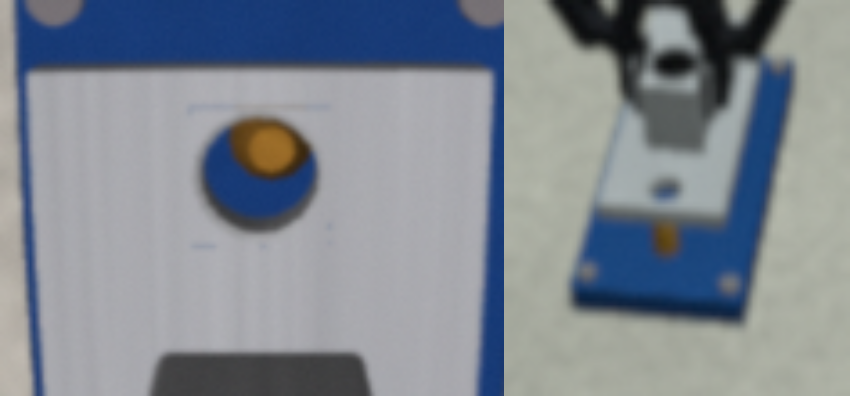

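The crop shows the wide peg's top at wrist pixel (284.4,171.7), inside the wide hole whose top rim is centred at about (282.2,178.4).

Run:
```python
from h import *
import pickle
c=pickle.load(open("w3.pkl","rb"));s=manip.state()
h=plane(c,[[282.2,178.4]],s["tcp_pos"][2]-.026+.01,True)[0];p=plane(c,[[284.4,171.7]],.044,True)[0]
T=Q(s["tool_rot"]);print(h,p,"move tool",T.inv().apply(np.r_[(p-h)[:2],0]),"peg pred",.5458-.06*.2495,.013-.06*.9684)
e=plane(c,[[210+27/3.6,130+70/3.6],[210+493/3.6,130+70/3.6]],h[2],True);print("cover end mid",e.mean(0),"yaw",np.degrees(np.arctan2(-(e[0]-e[1])[1],-(e[0]-e[1])[0]))%180-180)
b=plane(c,[[210+53/3.6,130+0/3.6],[210+490/3.6,130+0/3.6]],.02,True);print("bolt yaw",np.degrees(np.arctan2((b[0]-b[1])[1],(b[0]-b[1])[0])))
print("tool yaw",np.degrees(np.arctan2(*(-T.as_matrix()[[1,0],1]))))
```

```text
[ 0.5318 -0.0445  0.0634] [ 0.5306 -0.044   0.044 ] move tool [-0.0002  0.0013 -0.    ] peg pred 0.5308299999999999 -0.045104000000000005
cover end mid [ 0.528  -0.0589  0.0634] yaw -14.459446041804824
bolt yaw -14.362495992971846
tool yaw -14.519053180202095
```

Emit:
send_rows(rows=[0, 0.0012, 0, 0, 0, 0, 0, 0, 0.005, 0, 0, 0, 0, 0, 0.005, 0, 0, 0, 0, 0, 0.005, 0, 0, 0, 0, 0, 0.005, 0, 0, 0, 0, 0, 0.005, 0, 0, 0, 0, 0, 0.004, 0, 0, 0, 0, 0, 0, 0, 0, 0, 0, 0, 0, 0, 0, 0])

```text
time: 6.18
tcp_pos: [0.5405, -0.0041, 0.0489]
tool_rot: [-0.0, -0.612, 0.791, 0.0]
force: [-0.6, -0.6, -5.0]
gripper_width: 0.0288
gripper_force: 60.3
```

No jamming. Now the last 3 mm.

Emit:
send_rows(rows=[0, 0, 0.0015, 0, 0, 0, 0, 0, 0.001, 0, 0, 0, 0, 0, 0.0005, 0, 0, 0, 0, 0, 0.0005, 0, 0, 0, 0, 0, 0, 0, 0, 0, 0, 0, 0, 0, 0, 0])

```text
time: 6.68
tcp_pos: [0.5408, -0.0039, 0.046]
tool_rot: [0.0, -0.612, 0.791, -0.0]
force: [0.0, -0.9, -2.8]
gripper_width: 0.0292
gripper_force: 60.4
```

Emit:
send_rows(rows=[0, 0, 0.0005, 0, 0, 0, 0, 0, 0.0005, 0, 0, 0, 0, 0, 0, 0, 0, 0, 0, 0, 0, 0, 0, 0])

```text
time: 7.02
tcp_pos: [0.5408, -0.004, 0.046]
tool_rot: [0.0, -0.612, 0.791, -0.0]
force: [-5.0, 1.0, 9.8]
gripper_width: 0.029
gripper_force: 62.1
```

Contact at z = 0.046, which is the home height (0.026 + 0.020). I release, rise, and move over to the dock.

Emit:
send_rows(rows=[0, 0, 0, 0, 0, 0, 0, 0, 0, 0, 0, 0, 0, 0, 0, 0, 0, 0, 0, 0, 0, 0, 0, 0, 0, 0, 0, 0, 0, 0, 0, 0, 0, 0, 0, 0, 0, 0, -0.015, 0, 0, 0, 0, 0, -0.03, 0, 0, 0, 0, 0, -0.035, 0, 0, 0, 0, 0, -0.035, 0, 0, 0, 0, 0, -0.035, 0, 0, 0, 0, 0, -0.03, 0, 0, 0, 0, 0, -0.02, 0, 0, 0, 0, 0, 0, 0, 0, 0], claw=-1)

```text
time: 8.18
tcp_pos: [0.543, -0.0037, 0.25]
tool_rot: [0.004, -0.612, 0.791, -0.002]
force: [1.0, 0.1, -0.1]
gripper_width: 0.0854
gripper_force: 0.0
```

Emit:
send_rows(rows=[0.01, 0.0005, 0, 0, 0, 0, 0.02, 0.001, 0, 0, 0, 0, 0.03, 0.0015, 0, 0, 0, 0, 0.035, 0.0015, 0, 0, 0, 0, 0.035, 0.0015, 0, 0, 0, 0, 0.035, 0.0015, 0, 0, 0, 0, 0.035, 0.0015, 0, 0, 0, 0, 0.03, 0.001, 0, 0, 0, 0, 0.02, 0.0005, 0, 0, 0, 0, 0.01, 0.0005, 0, 0, 0, 0, 0, 0, 0, 0, 0, 0, 0, 0, 0, 0, 0, 0])

```text
time: 9.18
tcp_pos: [0.4641, -0.2531, 0.2439]
tool_rot: [-0.0, -0.611, 0.791, 0.001]
force: [0.1, -0.1, 0.5]
gripper_width: 0.0855
gripper_force: 0.0
```

Run:
```python
from h import *
import pickle
c=manip.calibration("wrist");im=manip.get_image("wrist");pickle.dump(c,open("w4.pkl","wb"))
cv2.imwrite("pics/w4.png",im)
s=manip.state();print(s["tcp_pos"],s["tool_rot"],s["force"],s["time"])
sc=manip.get_image("scene");sd=manip.get_image("side");cv2.imwrite("pics/s4.png",sc);cv2.imwrite("pics/d4.png",sd)
cv2.imwrite("pics/v4.png",np.hstack([im,np.vstack([cv2.resize(sc[150:240,210:310],(233,210)),cv2.resize(sd[190:270,205:294],(233,210))])]))
```

```text
[ 0.4645 -0.2526  0.2442] [-0.0003 -0.6117  0.7911  0.0004] [-0.0732 -0.8165  0.0325] 9.2333
```

View pics/v4.png

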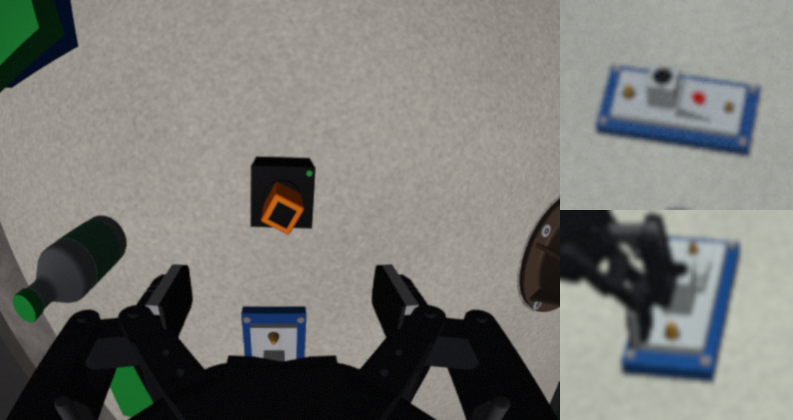

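The cover sits on both pegs. The gauge's square top shows as a bright rim around (283,212), twisted relative to the dock.

Run:
```python
from h import *
import pickle
c=pickle.load(open("w4.pkl","rb"));im=cv2.imread("pics/w4.png").astype(int);b,g,r=im[...,0],im[...,1],im[...,2]
sub=np.zeros(b.shape,bool);sub[165:245,240:325]=1
s=manip.state();T=Q(s["tool_rot"])
for th in(150,180):
    m=((r>th)&(r-b>60)&sub).astype(np.uint8)
    ct=max(cv2.findContours(m,0,1)[0],key=cv2.contourArea).reshape(-1,2)
    P=plane(c,ct,.126,True)[:,:2].astype(np.float32);q=cv2.minAreaRect(P*1000);print(th,q)
    print("side dirs mod 90",q[2],"tool y dir",np.degrees(np.arctan2(*T.as_matrix()[[1,0],1]))%90)
g0=np.array(q[0])/1000;print("tool shift",T.inv().apply(np.r_[g0-s["tcp_pos"][:2],0]))
```

```text
150 ((466.5609436035156, -243.03729248046875), (26.82524299621582, 26.75253677368164), 47.866432189941406)
side dirs mod 90 47.866432189941406 tool y dir 75.5025504786557
180 ((466.4848937988281, -243.27352905273438), (24.57196807861328, 25.06319808959961), 46.82358932495117)
side dirs mod 90 46.82358932495117 tool y dir 75.5025504786557
tool shift [-0.0089  0.0007  0.    ]
```

Emit:
send_rows(rows=[-0.0089, 0.0007, 0, 0, 0, 0, 0, 0, 0.01, 0, 0, 7, 0, 0, 0.015, 0, 0, 7, 0, 0, 0.015, 0, 0, 7, 0, 0, 0.015, 0, 0, 7, 0, 0, 0.025, 0, 0, 0, 0, 0, 0.025, 0, 0, 0, 0, 0, 0.025, 0, 0, 0, 0, 0, 0.018, 0, 0, 0, 0, 0, 0.01, 0, 0, 0, 0, 0, 0.004, 0, 0, 0, 0, 0, 0, 0, 0, 0, 0, 0, 0, 0, 0, 0])

```text
time: 10.42
tcp_pos: [0.4671, -0.2439, 0.0837]
tool_rot: [0.0, -0.403, 0.915, -0.0]
force: [0.7, 0.2, 0.6]
gripper_width: 0.0853
gripper_force: 0.0
```

Emit:
send_rows(rows=[0, 0, 0, 0, 0, 0, 0, 0, 0, 0, 0, 0, 0, 0, 0, 0, 0, 0, 0, 0, 0, 0, 0, 0, 0, 0, 0, 0, 0, 0, 0, 0, 0, 0, 0, 0, 0, 0, 0, 0, 0, 0, 0, 0, 0, 0, 0, 0], claw=1, newtons=60)

```text
time: 11.08
tcp_pos: [0.4666, -0.2442, 0.0833]
tool_rot: [0.0, -0.402, 0.915, -0.0]
force: [-0.9, 1.1, 6.0]
gripper_width: 0.0274
gripper_force: 59.5
```

Run:
```python
from h import *
s=manip.state();print(s["tcp_pos"],s["tool_rot"],s["force"],s["moment"],s["joints"],s["gripper_width"])
```

```text
[ 0.4666 -0.2442  0.0833] [ 0.0002 -0.4024  0.9155 -0.0003] [-0.9025  1.1492  5.962 ] [ 0.2789  0.4103 -0.0458] [-0.1092  0.2648 -0.5057  0.0003 -0.7997 -0.6335] 0.02739114286785422
```

Gripped; the tip is 73 mm beyond the TCP. I lift it out, square the tool up with the cover, carry it across, and tilt 20°.

Emit:
send_rows(rows=[0, 0, -0.008, 0, 0, 0, 0, 0, -0.02, 0, 0, 0, 0, 0, -0.03, 0, 0, 0, 0, 0, -0.03, 0, 0, 0, 0, 0, -0.015, 0, 0, 0, 0, 0, -0.007, 0, 0, -7, 0, 0, 0, 0, 0, -7, 0, 0, 0, 0, 0, -7, 0, 0, 0, 0, 0, -7, 0, 0, 0, 0, 0, 0])

```text
time: 11.92
tcp_pos: [0.466, -0.244, 0.1929]
tool_rot: [-0.0, -0.614, 0.789, 0.0]
force: [0.3, -0.2, -1.8]
gripper_width: 0.027
gripper_force: 59.4
```

Emit:
send_rows(rows=[-0.01, -0.0004, 0, 0, 0, 0, -0.02, -0.0008, 0, 0, 0, 0, -0.03, -0.0012, 0, 0, 0, 0, -0.035, -0.0013, 0, 0, 0, 0, -0.035, -0.0013, 0, 0, 0, 0, -0.035, -0.0013, 0, 0, 0, 0, -0.035, -0.0013, 0, 0, 0, 0, -0.035, -0.0013, 0, 0, 0, 0, -0.035, -0.0013, 0, 0, 0, 0, -0.03, -0.0012, 0, 0, 0, 0, -0.018, -0.0006, 0, 0, 0, 0, -0.0066, -0.0004, 0, 0, 0, 0, 0, 0, 0, 0, 3, 0, 0, 0, 0, 0, 5, 0, 0, 0, 0, 0, 5, 0, 0, 0, 0, 0, 4, 0, 0, 0, 0, 0, 3, 0, 0, 0, 0, 0, 0, 0, 0, 0, 0, 0, 0, 0])

```text
time: 13.5
tcp_pos: [0.5595, 0.0675, 0.192]
tool_rot: [-0.138, -0.602, 0.779, -0.106]
force: [-0.5, -0.3, -1.5]
gripper_width: 0.0275
gripper_force: 59.4
```

Run:
```python
from h import *
import pickle
c=manip.calibration("wrist");s=manip.state();im=manip.get_image("wrist");pickle.dump((c,s),open("w5.pkl","wb"))
cv2.imwrite("pics/w5.png",im)
T=Q(s["tool_rot"]);Rc=R.from_euler("z",-14.45,degrees=True)
n=Rc.apply([0,np.sin(np.radians(20)),np.cos(np.radians(20))])
spot=np.array([.5455,.0132,.02])+Rc.apply([0,.024,.022])
print(s["tcp_pos"],s["tool_rot"],s["force"],s["time"],s["joints"])
print("angle err",np.degrees(np.arccos(-T.as_matrix()[:,2]@n)),"n in tool",T.inv().apply(n))
tip=s["tcp_pos"]+T.apply([0,0,.0733])
print("spot",spot,"tip->spot in tool",T.inv().apply(spot-tip),"px tip,spot",proj(c,[tip,spot],True))
m=(im[...,2]>120)&(im[...,1]<80)&(im[...,0]<80)
for x in blob(m,15):print(x[0],x[1][4],plane(c,[x[0]],.042,True))
```

```text
[0.5595 0.0675 0.192 ] [-0.1377 -0.602   0.7793 -0.1061] [-0.473  -0.3176 -1.5174] 13.5 [ 0.6169  0.3164 -0.2905  0.2342 -1.2448 -0.9789]
angle err 0.08965278530446208 n in tool [ 0.0004  0.0015 -1.    ]
spot [0.5515 0.0364 0.042 ] tip->spot in tool [-0.0212 -0.0002  0.0786] px tip,spot [[281.5784 220.1226]
 [281.3474 214.3295]]
[281.7364 211.6357] 129 [[0.5505 0.034  0.042 ]]
[277.7162 275.6752] 2371 [[0.5697 0.0924 0.042 ]]
[277.7031 304.2656] 64 [[0.5769 0.1198 0.042 ]]
[258.  330.5] 18 [[0.6025 0.1413 0.042 ]]
```

View pics/w5.png

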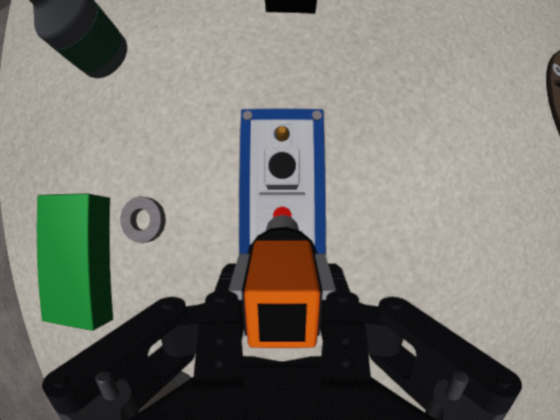

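The tip at about (282,220) covers the lower part of the red spot, and the gauge sits straight in the fingers. I advance to about 8 mm short of the face.

Emit:
send_rows(rows=[-0.004, 0, 0, 0, 0, 0, -0.007, 0, 0.005, 0, 0, 0, -0.007, -0.0002, 0.012, 0, 0, 0, -0.0032, 0, 0.015, 0, 0, 0, 0, 0, 0.015, 0, 0, 0, 0, 0, 0.012, 0, 0, 0, 0, 0, 0.008, 0, 0, 0, 0, 0, 0.003, 0, 0, 0, 0, 0, 0, 0, 0, 0, 0, 0, 0, 0, 0, 0])

```text
time: 14.38
tcp_pos: [0.5595, 0.0632, 0.1203]
tool_rot: [-0.137, -0.602, 0.779, -0.106]
force: [0.6, 0.4, -0.3]
gripper_width: 0.0272
gripper_force: 59.4
```

Run:
```python
from h import *
c=manip.calibration("wrist");s=manip.state();im=manip.get_image("wrist")
cv2.imwrite("pics/w6.png",im)
T=Q(s["tool_rot"]);Rc=R.from_euler("z",-14.45,degrees=True)
spot=np.array([.5455,.0132,.02])+Rc.apply([0,.024,.022])
tip=s["tcp_pos"]+T.apply([0,0,.0733])
n=Rc.apply([0,np.sin(np.radians(20)),np.cos(np.radians(20))])
print(s["tcp_pos"],s["force"],s["time"],"n in tool",T.inv().apply(n))
print("tip->spot in tool",T.inv().apply(spot-tip),"px",proj(c,[tip,spot],True))
sd=manip.get_image("side");sc=manip.get_image("scene");cd,cs=manip.calibration("side"),manip.calibration("scene")
print("side",proj(cd,[tip,spot]),"scene",proj(cs,[tip,spot]))
f=lambda a,u,v,w:cv2.resize(a[v-w:v+w,u-w:u+w],(266,266),interpolation=2)
cv2.imwrite("pics/v6.png",np.hstack([f(im,282,225,45),f(sd,int(proj(cd,spot)[0,0]),int(proj(cd,spot)[0,1]),28),f(sc,int(proj(cs,spot)[0,0]),int(proj(cs,spot)[0,1]),28)]))
```

```text
[0.5595 0.0632 0.1203] [ 0.5753  0.4261 -0.3411] 14.3833 n in tool [-0.0006 -0.     -1.    ]
tip->spot in tool [-0.0005  0.0011  0.0098] px [[281.6053 220.1197]
 [283.0611 216.3961]]
side [[253.9116 206.3286]
 [253.5282 209.6149]] scene [[270.1389 190.5081]
 [269.1639 191.9345]]
```

View pics/v6.png

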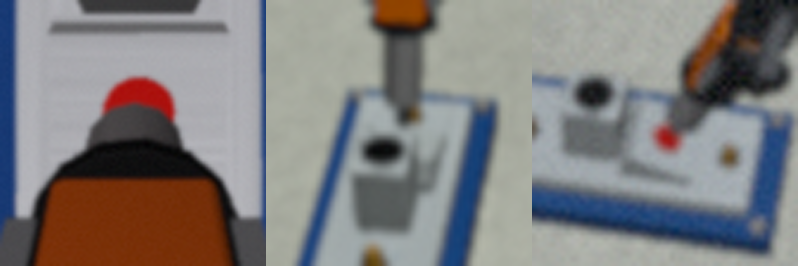

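The wrist view shows the red spot's upper arc above the barrel, whose end hides the tip. The lateral offset looks like about 1 mm. I'll compare the spot's arc and the barrel end against their projected outlines.

Run:
```python
from h import *
c=manip.calibration("wrist");s=manip.state();im=cv2.imread("pics/w6.png").astype(int)
T=Q(s["tool_rot"]);Rc=R.from_euler("z",-14.45,degrees=True);Rs=Rc*R.from_euler("x",-20,degrees=True)
spot=np.array([.5455,.0132,.02])+Rc.apply([0,.024,.022])
t=np.linspace(0,2*np.pi,200);C=np.c_[np.cos(t),np.sin(t),0*t]
A=proj(c,spot+Rs.apply(C*.009),True);B=proj(c,s["tcp_pos"]+T.apply(C*.011+[0,0,.0583]),True)
print("spot pred: cols",A[:,0].min(),A[:,0].max(),"top",A[:,1].min())
print("barrel pred: cols",B[:,0].min(),B[:,0].max(),"top",B[:,1].min())
red=(im[...,2]>110)&(im[...,1]<90);red[240:]=0
ys,xs=np.nonzero(red);ok=(abs(xs-282)<20)&(ys>195);print("red cols",xs[ok].min(),xs[ok].max()+1,"rows",ys[ok].min(),ys[ok].max())
print("col282 rgb", [(y,im[y,283].tolist()) for y in range(202,232,1)])
print("row222", [(x,im[222,x].sum()//3) for x in range(258,308,2)])
```

```text
spot pred: cols 270.8215321751717 295.39858844329416 top 204.16922678289973
barrel pred: cols 264.8929736004406 298.2666128286895 top 211.64762194734917
red cols 272 296 rows 206 220
col282 rgb [(202, [176, 172, 170]), (203, [175, 172, 171]), (204, [174, 169, 170]), (205, [154, 148, 168]), (206, [85, 83, 164]), (207, [26, 29, 169]), (208, [15, 19, 172]), (209, [15, 19, 171]), (210, [13, 15, 170]), (211, [15, 17, 171]), (212, [16, 19, 170]), (213, [16, 19, 168]), (214, [35, 35, 147]), (215, [56, 55, 95]), (216, [63, 62, 69]), (217, [63, 63, 64]), (218, [65, 64, 67]), (219, [64, 63, 66]), (220, [65, 64, 66]), (221, [65, 64, 66]), (222, [64, 63, 66]), (223, [63, 63, 66]), (224, [64, 63, 66]), (225, [64, 63, 66]), (226, [52, 50, 54]), (227, [25, 24, 26]), (228, [8, 10, 7]), (229, [7, 7, 7]), (230, [12, 10, 11]), (231, [17, 16, 14])]
row222 [(258, np.int64(170)), (260, np.int64(168)), (262, np.int64(171)), (264, np.int64(171)), (266, np.int64(166)), (268, np.int64(119)), (270, np.int64(69)), (272, np.int64(67)), (274, np.int64(69)), (276, np.int64(70)), (278, np.int64(69)), (280, np.int64(68)), (282, np.int64(66)), (284, np.int64(65)), (286, np.int64(60)), (288, np.int64(57)), (290, np.int64(57)), (292, np.int64(51)), (294, np.int64(49)), (296, np.int64(109)), (298, np.int64(170)), (300, np.int64(173)), (302, np.int64(173)), (304, np.int64(173)), (306, np.int64(174))]
```

Emit:
send_rows(rows=[-0.0004, 0.0012, 0, 0, 0, 0, 0, 0, 0.003, 0, 0, 0, 0, 0, 0.003, 0, 0, 0, 0, 0, 0.001, 0, 0, 0, 0, 0, 0, 0, 0, 0, 0, 0, 0, 0, 0, 0, 0, 0, 0, 0, 0, 0])

```text
time: 15.12
tcp_pos: [0.5574, 0.0614, 0.1131]
tool_rot: [-0.137, -0.603, 0.779, -0.106]
force: [-0.3, 0.2, -1.0]
gripper_width: 0.0273
gripper_force: 59.4
```

```bash
cat > f.py <<'E'
from h import *
Rc=R.from_euler("z",-14.45,degrees=True);n=Rc.apply([0,np.sin(np.radians(20)),np.cos(np.radians(20))])
spot=np.array([.5455,.0132,.02])+Rc.apply([0,.024,.022])
F=[];G=[]
for i in range(12):
    manip.get_image("wrist");s=manip.state();F.append(s["force"]);T=Q(s["tool_rot"]);G.append(T.inv().apply(spot-s["tcp_pos"]-T.apply([0,0,.0733])))
F=np.array(F);print("F mean",F.mean(0),"sd",F.std(0),"F.n",(F@n).mean(),"gap tool",np.mean(G,0),s["time"])
E
python3 f.py
```

```text
F mean [ 0.414   0.2061 -1.6513] sd [0.463  0.4013 0.409 ] F.n -1.4480923204673435 gap tool [-0.0002 -0.0005  0.0023] 15.7167
```

Emit:
send_rows(rows=[0, -0.0003, 0.001, 0, 0, 0, 0, 0, 0.001, 0, 0, 0, 0, 0, 0.001, 0, 0, 0, 0, 0, 0.001, 0, 0, 0, 0, 0, 0.001, 0, 0, 0, 0, 0, 0, 0, 0, 0, 0, 0, 0, 0, 0, 0])

```text
time: 16.3
tcp_pos: [0.5573, 0.0597, 0.1085]
tool_rot: [-0.137, -0.603, 0.779, -0.106]
force: [-0.3, 1.4, 1.6]
gripper_width: 0.0275
gripper_force: 59.6
```

```bash
python3 f.py
```

```text
F mean [0.0247 0.7129 0.747 ] sd [0.5236 0.4233 0.3658] F.n 0.9401831274447329 gap tool [-0.0002 -0.0002 -0.0027] 16.9
```

Force and geometry agree: 2.8 mm in. I add 2.2 mm.

Emit:
send_rows(rows=[0, 0, 0.0008, 0, 0, 0, 0, 0, 0.0008, 0, 0, 0, 0, 0, 0.0006, 0, 0, 0, 0, 0, 0, 0, 0, 0, 0, 0, 0, 0, 0, 0, 0, 0, 0, 0, 0, 0])

```text
time: 17.4
tcp_pos: [0.5571, 0.059, 0.1064]
tool_rot: [-0.137, -0.603, 0.779, -0.106]
force: [-0.3, 0.9, 1.1]
gripper_width: 0.0273
gripper_force: 59.6
```

```bash
cat >> f.py <<'E'
print("n in tool",T.inv().apply(n))
im=manip.get_image("wrist");sd=manip.get_image("side");sc=manip.get_image("scene");cd,cs=manip.calibration("side"),manip.calibration("scene")
f=lambda a,u,v,w:cv2.resize(a[v-w:v+w,u-w:u+w],(266,266),interpolation=2)
u=lambda c:proj(c,spot)[0].astype(int)
cv2.imwrite("pics/v7.png",np.hstack([f(im,282,225,90),f(sd,*u(cd),35),f(sc,*u(cs),35)]))
E
python3 f.py
```

```text
F mean [0.2723 1.1196 1.5898] sd [0.4549 0.5146 0.3206] F.n 1.8879932583239023 gap tool [-0.0002 -0.0002 -0.0049] 18.0
n in tool [-0.      0.0005 -1.    ]
```

View pics/v7.png

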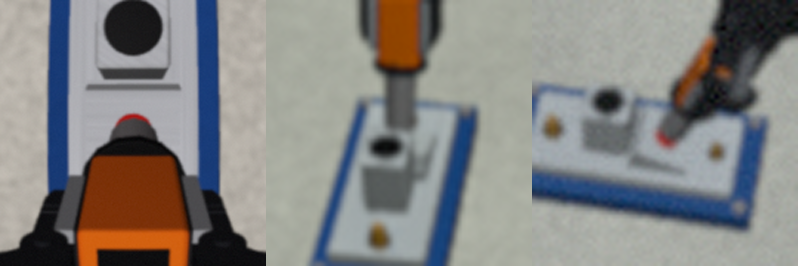

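The tip rests on the red spot and the cover is still on its pegs. The push is 3.3 N, about 4.8 mm in, and square to the face, so I hand it in.

```bash
python3 -c "
from rig import manip
print(manip.job_done())"
```

```text
the job is handed in; nothing more can be done
None
```

The cover is home on both pegs and released, and the gauge is held square on the red spot with its tip about 4.8 mm in (about 3.3 N); the job was handed in at about 18 s, and no verdict came back.

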